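# Peel the top tray off a clinging stack and show it over the light plate

## Task

Peel the top tray off the nested stack: take it by the upright grip lug on its one corner and lift that corner up first, while the opposite corner stays down in the stack, so that the trays below neither come up with it nor get shifted. Then hold the tray level over the middle of the light plate, about 15 cm above it, for a look through it, and finish while still holding it there.

Things in the scene. Friction and masses are not known exactly. Their poses are not given: they have to be found in the camera images.
- tray_center (a point): Centre of the top tray, a square grey formed plastic tray nested in the stack: 130 x 130 mm over its flat rim, 24 mm deep, 90 g. The point is on its middle axis, 12 mm below the top of the rim and 12 mm above the underside of the floor. z is the tray's upward axis, x and y run along its sides; the grip lug is on the (-x, -y) corner.
- top_tray: The same tray, origin mid-underside. Two tongues outside its +x and +y rims (15 mm from the middle, to the far corner's side) sit 6 mm deep in sprung clips of the lower stack, about 14 N together: pulled up level it brings the stack along; pried up at the lug corner, pivoting on the far corner, it comes with a few newtons. Tilted 20 degrees (lug about 50 mm up) it is free.
- tray_grip (a point): Middle of the grip lug: an upright tab 10 mm thick, 30 mm wide, standing 29 mm above the rim; the point is 15 mm above the rim (65 mm above the bench at the start), 53 mm from the tray's middle along -x and 53 mm along -y. Its thin direction lies along the tray's diagonal, through the tray's middle. Fingers have free room above the rim on either side. Axes as tray_center.
- tray_far (a point): The top tray's corner opposite the lug, at the top of the rim, 58 mm from the middle along +x and 58 mm along +y. Its foot, 8 mm below, is the pivot of the peel. Axes as tray_center.
- lower_stack: The rest of the stack: an aluminium carrier plate 160 x 160 x 10 mm with two more such trays and the two sprung steel clips, all one loose piece, 0.8 kg, standing on the bench. Origin at the middle of its underside, axes parallel to the top tray's at the start. Rim of its upper tray 42 mm above the bench, rim of the nested top tray 50 mm.
- plate_center (a point): Middle of the upper face of the light plate: a flat square aluminium box 180 x 180 mm with a white diffuser pane, upper face 15 mm above the bench, fixed to it.

How it is judged:
By the outcome, as a careful person would: the job done as asked, in the order asked, and still so for the second after the job is handed in, while the arm keeps its last pose, push and grip.
It also fails if it takes over 48 s, if anything falls off the work surface, if the arm or the gripper's body presses on something with over 40 N, if the wrist force passes 120 N, or if a joint passes its speed limit or range.

## Robot

A 6-joint arm with a two-finger parallel gripper is mounted at the origin on a cart in front of the work surface, level with it; the furniture and walls round the work are solid. World frame = base frame: x ahead of the robot, y to its left, z up, the work surface at z = 0. Lengths are in m, angles in rad, forces in N, time in s.
With the tool pointing down it reaches from about 0.35 to 0.85 m from the base axis. Payload 8.1 kg.
Tool frame: the origin (TCP) lies at the very end of the fingers, on their centre line; the grasp point (between the pads) lies 19 mm behind it; z points along the fingers, y is the direction in which the jaws open and shut (so a half turn about z gives the same grasp; the last joint's range is limited). The gripper opens to 93 mm and grips with 3 to 60 N. Pads are 15 mm wide; open, the fingers measure 128 mm over their backs; the gripper's body (75 mm by 188 mm) begins 65 mm behind the grasp point.
Start: joints at [-1.367, 0.13, 1.488, -0, 1.523, -0.085], TCP at [0.171, -0.575, 0.219] pointing down, gripper open.
Joint ranges: [-2.96, 2.96], [-0.89, 2.26], [0.02, 2.5], [-1.34, 4.48], [0, 2.73], [-2.66, 2.66]. Speed limits (rad/s): [2.39, 2.39, 2.79, 3.14, 3.14, 3.14].

## Interface

Orientations are given as a rotation vector (axis times angle).
In Python, from plant import robot gives the robot as it stands.
- The arm moves only by the tool jog_arm, never from a script. Its argument "commands" is a list of rows, each a list of 3 entries, a list of its own where there are three numbers: the shift along the world's x, y, z scaled (see below), then the turn, a rotation vector about the world's x, y, z scaled (see below), then the closure, from -1 (fully open) to 1 (shut), so that 0 is half open. In form: [[[tx, ty, tz], [ax, ay, az], hand], ...]. A call has 1 to 10 rows; each row is the pose to reach, as a shift and turn from the pose measured when the call began, turning the shorter way round; what a row does not reach only later rows make up. The controller multiplies each number of a shift by 0.6 m and each number of a turn by 2 pi rad. A row lasts 1/8 s, in which the tool goes at most 62.5 mm and 10.7 degrees, less where a joint would pass 70% of its speed; a pose out of reach is approached as far as the arm can. A call with a number of a shift or a turn outside -1 to 1 is refused whole. A call with a gripper value outside its range is refused whole. The fingers move at their own pace and stop on an object; "newtons" is the grip in N (left out, the last holds). Time passes only in rows, so rows that repeat a pose let the fingers close. It gives the time, the measured TCP pose, the force and the opening at its end, in the units of the state.
- robot.read_state(): the state, without advancing time (a new reading comes with each control period).
- robot.read_camera(name): name is "scene" or "top"; returns a dict with "pixels" (480x640x3 uint8, red, green, blue), "fovy" (degrees; the focal length in pixels is half the picture's height over the tangent of half this angle, whatever the lens; pixels are square), "cx", "cy" (the principal point, pixels), "rvec" (rotation vector, rad) and "tvec" (3), from world to camera coordinates, as OpenCV has them. Camera axes: x right, y down, z forward; pixel columns grow to the right and rows downward; lengths in m; the calibration is good to about 2 mm. A picture is of the moment at which its call begins. There is no depth.
- robot.close_job(): hands the job in, once; it reports no verdict.
Trained networks look in the newest picture that a camera, given by its name, has taken for a name from the list of things; names that differ only in an ending like _2 or _b are one class to them, and where a whole thing is asked for, a point or a joint stands for the part that bears it (a point fixed in the world has none). Each returns a list of dicts, best first, with "p" (0 to 1); they miss things now and then, are a little off and sometimes report something else, mostly with a low value. They report only what shows in the picture. A call takes as long as a camera call.
- robot.trace(camera, name): "pixels" (480x640 bool, what is visible of it) and "uv" ([column, row] in pixels, amid what is visible of it).
The state is a dict: "t": time; "q": joint angles; "dq": joint speeds; "joint_torque": joint torques, N m; "tool_pos": TCP position; "orientation": TCP orientation; "force": force on the tool from outside, world axes, zero at the start; "wrist_torque": the same for the moment, N m; "opening": finger opening in m.
Only numpy, scipy, OpenCV 4.12 (cv2) and the standard library are available. Lean on these libraries where they do the work, as an engineer would, in place of code of your own. Each camera call takes 0.05 s, during which the arm holds its last target.

## Working session

There is one attempt and no reset: what is moved stays moved. The work goes in short steps, Python scripts to look and compute and a tool call to move; the robot and the scene stay as the last step left them, time stands still between calls to the robot, and variables do not carry over. Pictures are saved under pics/ and viewed, and the job is handed in when it is done.

Besides the shell and the picture viewer there is one more tool, called after ">>>" as name(argument=value, ...), one argument or row to a line, values as JSON. jog_arm: Moves the arm, as the interface text tells. Shifts and turns lie within -1 to 1; 1 stands for 0.6 m of shift or 2 pi rad of turn. Its arguments: {"type":"object","properties":{"commands":{"type":"array"},"newtons":{"type":"number"}},"required":["commands"]}

```bash
mkdir -p pics; ls; cat > h.py <<'E'
import numpy as np, cv2
from plant import robot
def cam(n,fn=None):
    c=robot.read_camera(n)
    if fn: cv2.imwrite('pics/'+fn,c['pixels'][:,:,::-1])
    f=240/np.tan(np.radians(c['fovy'])/2)
    c['K']=np.array([[f,0,c['cx']],[0,f,c['cy']],[0,0,1.]])
    c['R']=cv2.Rodrigues(np.array(c['rvec'],float))[0]; c['T']=np.array(c['tvec'],float)
    return c
def ray(c,uv,z):
    d=c['R'].T@(np.linalg.inv(c['K'])@np.array([uv[0],uv[1],1.])); o=-c['R'].T@c['T']
    return o+d*(z-o[2])/d[2]
def proj(c,P):
    return cv2.projectPoints(np.array(P,float).reshape(-1,3),np.array(c['rvec'],float),c['T'],c['K'],None)[0].reshape(-1,2)
E
python3 - <<'E'
from h import *
for n in ['scene','top']:
    c=cam(n,n+'0.png'); print(n,c['fovy'],c['cx'],c['cy'],-c['R'].T@c['T'])
    for o in ['top_tray','tray_grip','tray_far','plate_center','lower_stack','tray_center']:
        try:
            for r in robot.trace(n,o)[:2]: print(o,r['p'],r['uv'],r['pixels'].sum())
        except Exception as e: print(o,e)
s=robot.read_state();print({k:np.round(v,4) for k,v in s.items()})
E
```

```text
pics
scene 46.49349757522549 317.24833699631006 246.16960675362634 [0.07495019 0.78419133 0.77192465]
top_tray 0.58 [370.2, 224.4] 2746
tray_grip 0.88 [250.6, 345.2] 3687
tray_far 0.88 [250.7, 345.0] 3897
plate_center 0.74 [371.4, 226.6] 2713
plate_center 0.34 [252.7, 347.3] 3684
lower_stack 0.84 [252.5, 375.5] 2755
tray_center 0.6 [252.0, 346.4] 3912
top 49.844628085605514 305.6858617491587 245.1094127049526 [ 0.40210455 -0.14256408  1.22813951]
top_tray 0.63 [162.8, 241.1] 3291
tray_grip 0.63 [190.2, 253.8] 1231
tray_grip 0.61 [163.3, 241.4] 3218
tray_far 0.79 [162.5, 242.8] 3346
plate_center 0.68 [392.5, 235.5] 5712
lower_stack 0.89 [190.6, 252.1] 1084
tray_center 0.83 [162.5, 237.4] 3224
{'t': np.float64(0.7), 'q': array([-1.3674,  0.1303,  1.4882,  0.    ,  1.523 , -0.0854]), 'dq': array([ 0.0013,  0.0006,  0.0001,  0.0016, -0.    , -0.0001]), 'joint_torque': array([ 1.40000e-03, -5.59583e+01, -4.91950e+01,  7.67000e-02,
        2.25000e-02, -0.00000e+00]), 'tool_pos': array([ 0.1709, -0.5752,  0.2187]), 'orientation': array([3.1088, 0.4521, 0.    ]), 'force': array([ 0.8521,  0.8244, -0.419 ]), 'wrist_torque': array([-0.076 ,  0.0023, -0.0378]), 'opening': np.float64(0.0931)}
```

View pics/scene0.png

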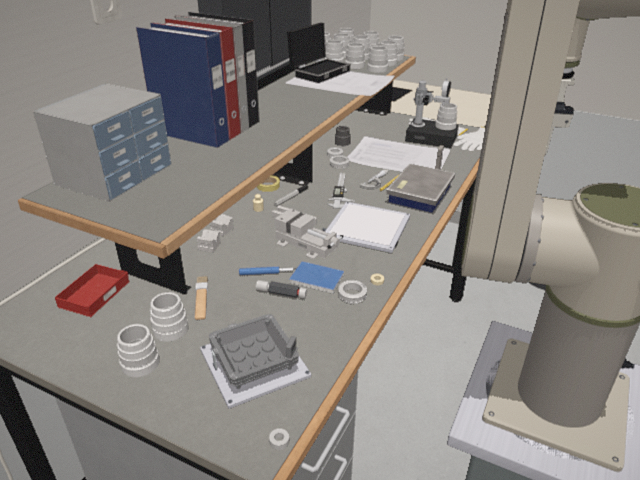

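View pics/top0.png

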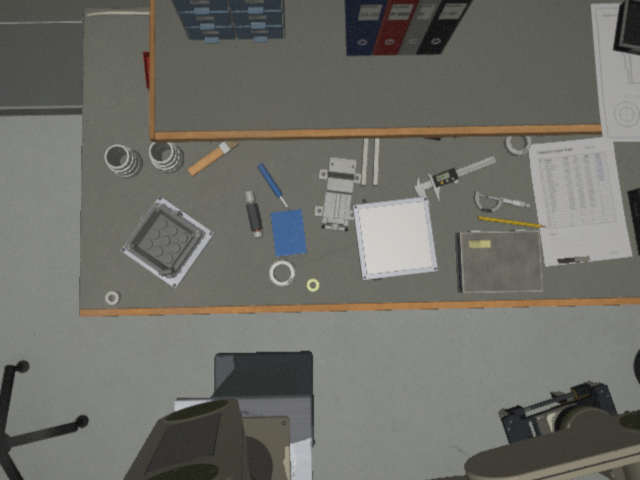

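```bash
python3 - <<'E'
import cv2
a=cv2.imread('pics/scene0.png')[290:430,170:330];cv2.imwrite('pics/sz.png',cv2.resize(a,None,fx=5,fy=5,interpolation=2)[:600])
a=cv2.imread('pics/top0.png')[180:300,100:260];cv2.imwrite('pics/tz.png',cv2.resize(a,None,fx=5,fy=5,interpolation=2))
E
```

```text
(no output)
```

View pics/sz.png

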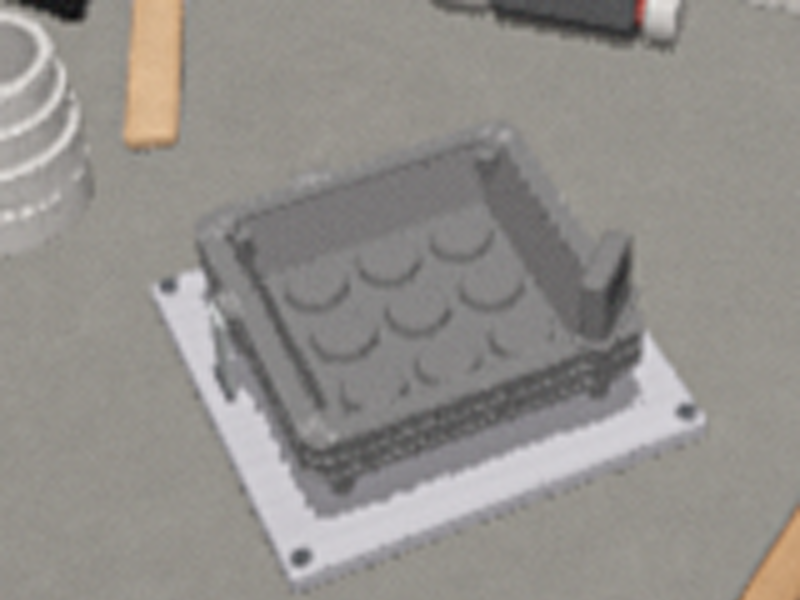

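View pics/tz.png

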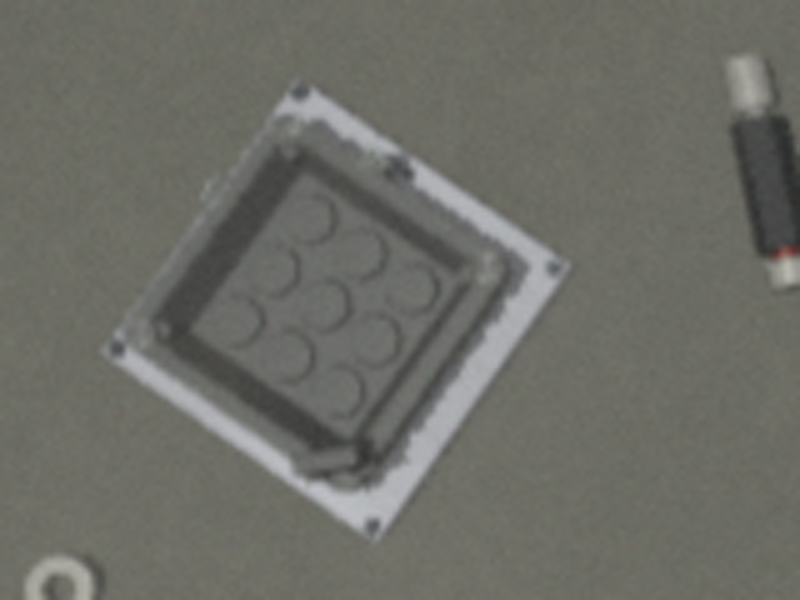

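The stack's carrier plate is around (167,240) in the top view. The lug is on its lower corner (166,271), nearest the robot, and the clips are on the two upper edges. The light plate is at about (395,238). Next I'll fit both poses.

```bash
cat > fit.py <<'E'
from h import *
from scipy.optimize import least_squares
ct=cam('top');cs=cam('scene')
Z=lambda p,o:np.array(p)/5+np.array(o)
tt=[Z(p,(100,180)) for p in [(303,80),(572,265),(375,545),(103,350)]]
# order: far, right(top img), lug, left
L=np.array([[1,1],[1,-1],[-1,-1],[-1,1]])  # guess; x/y labels checked below
ss={ 'a':Z((152,287),(170,290)),'b':Z((707,420),(170,290)),'c':Z((297,585),(170,290))}
for p in tt: print('top',ray(ct,p,.01).round(4))
for k,p in ss.items(): print(k,ray(cs,p,.01).round(4))
print('lug top  t',ray(ct,Z((330,462),(100,180)),.065).round(4),' s',ray(cs,Z((607,285),(170,290)),.065).round(4))
r=robot.trace('top','plate_center')[0]
m=r['pixels'].astype(np.uint8);print(r['uv']);rc=cv2.minAreaRect(np.argwhere(m)[:,::-1].astype(np.float32));print(rc)
b=cv2.boxPoints(rc);print([ray(ct,p,.015).round(4) for p in b])
print('plate',ray(ct,rc[0],.015))
r=robot.trace('scene','plate_center')[0];print('plate scene',ray(cs,r['uv'],.015))
E
python3 fit.py
```

```text
top [0.629  0.1852 0.01  ]
top [0.5379 0.058  0.01  ]
top [0.4078 0.151  0.01  ]
top [0.5021 0.2788 0.01  ]
a [0.6284 0.193  0.01  ]
b [0.4078 0.1552 0.01  ]
c [0.497  0.2861 0.01  ]
lug top  t [0.4451 0.1579 0.065 ]  s [0.4453 0.1602 0.065 ]
[392.2, 237.3]
((394.35003662109375, 236.4645538330078), (82.24565124511719, 76.4018783569336), 82.7468032836914)
[array([ 0.6086, -0.2679,  0.015 ]), array([ 0.6283, -0.4495,  0.015 ]), array([ 0.4336, -0.466 ,  0.015 ]), array([ 0.4147, -0.2868,  0.015 ])]
plate [ 0.52064171 -0.36745448  0.015     ]
plate scene [ 0.51254736 -0.35704003  0.015     ]
```

```bash
cat > ov.py <<'E'
from h import *
import sys
cx,cy,a=float(sys.argv[1]),float(sys.argv[2]),np.radians(float(sys.argv[3]))
px,py,pa=float(sys.argv[4]),float(sys.argv[5]),np.radians(float(sys.argv[6]))
tag=sys.argv[7]
def sq(cx,cy,a,h,z):
    a=a-np.pi/4
    R=np.array([[np.cos(a),-np.sin(a)],[np.sin(a),np.cos(a)]])
    return [[*(R@np.array(v)*h+[cx,cy]),z] for v in [(1,1),(1,-1),(-1,-1),(-1,1)]]
out=[]
for n,o,o2 in [('scene',(170,290),(310,170)),('top',(90,180),(330,175))]:
    c=cam(n); 
    for (off,S) in ((o,[sq(cx,cy,a,.08,.01),sq(cx,cy,a,.065,.05)]),(o2,[sq(px,py,pa,.09,.015)])):
        im=c['pixels'][off[1]:off[1]+130,off[0]:off[0]+140,::-1]
        im=cv2.resize(im,None,fx=2.8,fy=2.3*2.8/2.8 if 0 else 2.8,interpolation=2)
        im=cv2.resize(c['pixels'][off[1]:off[1]+120,off[0]:off[0]+140,::-1],None,fx=2.5,fy=2.5,interpolation=2)
        def pl(P,col):
            p=((proj(c,P)+.5-np.array(off))*2.5-.5)
            cv2.polylines(im,[np.round(p*16).astype(np.int32)],True,col,1,cv2.LINE_AA,4)
        for s,col in zip(S,[(0,0,255),(0,255,0)]): pl(s,col)
        if len(S)>1:
            d=np.array([np.cos(a),np.sin(a),0]);e=np.array([-d[1],d[0],0]);g=np.array([cx,cy,0])-d*.075
            pl([g+d*s*.005+e*t*.015+[0,0,.079] for s,t in((1,1),(1,-1),(-1,-1),(-1,1))],(255,255,0))
        out.append(im)
cv2.imwrite('pics/ov%s.png'%tag,np.vstack([np.hstack(out[:2]),np.hstack(out[2:])]))
E
python3 ov.py .5185 .170 9.2 .518 -.365 51 1
python3 - <<'E'
from h import *
ct=cam('top');cs=cam('scene')
P1=ct['K']@np.c_[ct['R'],ct['T']];P2=cs['K']@np.c_[cs['R'],cs['T']]
X=cv2.triangulatePoints(P1,P2,np.array([[150.],[138]]),np.array([[165.],[245]]));print('shelf corner',X[:3]/X[3])
for z in(.2,.25,.3):print(ray(ct,(390,132),z))
E
```

```text
shelf corner [[0.71207349]
 [0.15540577]
 [0.19875008]]
[ 0.716699   -0.33190318  0.2       ]
[ 0.70139979 -0.32269533  0.25      ]
[ 0.68610058 -0.31348748  0.3       ]
```

View pics/ov1.png

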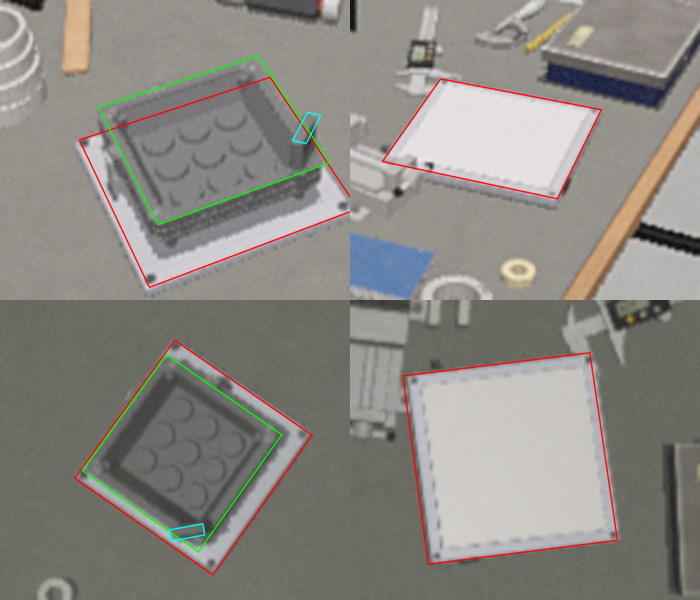

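The overlay fits in both views: stack at (0.5185, 0.170) with its diagonal at 9.2°, plate at (0.518, -0.365). The shelf edge is clear at x≈0.71. I'll move to the stack by way of a mid point.

>>> jog_arm(
  commands=[
    [[0.465,0.542,0],[0,0,0.115],-1],
    [[0.465,0.542,0],[0,0,0.115],-1],
    [[0.465,0.542,0],[0,0,0.115],-1],
    [[0.465,0.542,0],[0,0,0.115],-1],
    [[0.465,0.542,0],[0,0,0.115],-1],
    [[0.465,0.542,0],[0,0,0.115],-1],
    [[0.465,0.542,0],[0,0,0.115],-1],
    [[0.465,0.542,0],[0,0,0.115],-1],
    [[0.465,0.542,0],[0,0,0.115],-1],
  ],
  newtons=50,
)

```text
t: 2.22
tool_pos: [0.4497, -0.2501, 0.2186]
orientation: [2.748, 1.523, -0.001]
force: [-0.4, -0.9, 0.6]
opening: 0.0934
```

>>> jog_arm(
  commands=[
    [[-0.0087,0.68,-0.13],[0,0,0.1144],-1],
    [[-0.0087,0.68,-0.13],[0,0,0.1144],-1],
    [[-0.0087,0.68,-0.13],[0,0,0.1144],-1],
    [[-0.0087,0.68,-0.13],[0,0,0.1144],-1],
    [[-0.0087,0.68,-0.13],[0,0,0.1144],-1],
    [[-0.0087,0.68,-0.13],[0,0,0.1144],-1],
    [[-0.0087,0.68,-0.13],[0,0,0.1144],-1],
    [[-0.0087,0.68,-0.13],[0,0,0.1144],-1],
    [[-0.0087,0.68,-0.13],[0,0,0.1144],-1],
    [[-0.0087,0.68,-0.13],[0,0,0.1144],-1],
  ],
)

```text
t: 3.48
tool_pos: [0.4451, 0.1563, 0.141]
orientation: [2.039, 2.389, -0.0]
force: [-0.2, -0.0, 0.3]
opening: 0.0931
```

```bash
python3 - <<'E'
from h import *
s=robot.read_state();print(s['tool_pos'],s['orientation'],s['q'])
c=cam('scene');p=proj(c,[s['tool_pos'],[.4445,.158,.079]]);print(p)
a=c['pixels'][250:410,170:370,::-1];cv2.imwrite('pics/s2.png',cv2.resize(a,None,fx=3.75,fy=3.75,interpolation=2))
E
```

```text
[0.44510626 0.15626001 0.14100578] [ 2.03876636e+00  2.38890927e+00 -2.26917427e-04] [ 2.29575087e-01 -1.73022036e-01  1.93047376e+00 -8.89307243e-04
  1.38367700e+00  7.19077381e-02]
[[291.63230211 313.28819196]
 [292.22578769 340.61607558]]
```

View pics/s2.png

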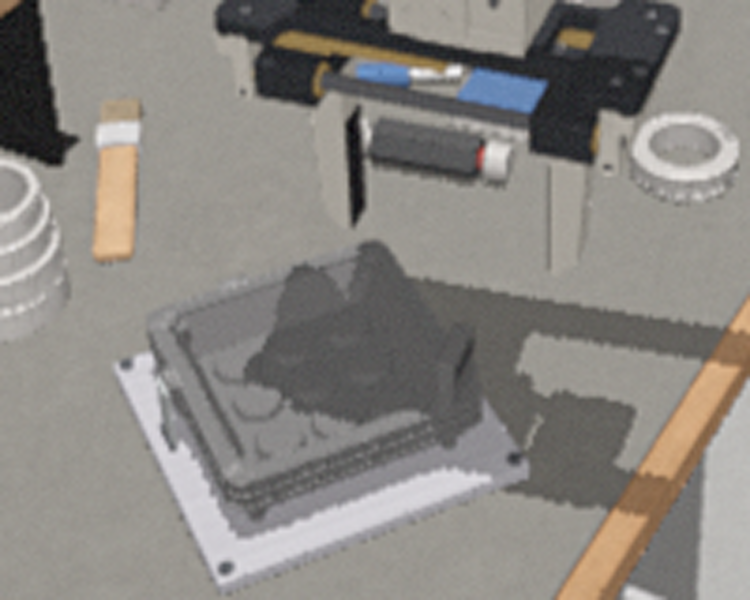

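The open fingers straddle the lug, whose top is near (292,340). I'll descend and partly close.

>>> jog_arm(
  commands=[
    [[-0.001,0.003,-0.05],[0,0,0],0.3],
    [[-0.001,0.003,-0.1],[0,0,0],0.3],
    [[-0.001,0.003,-0.145],[0,0,0],0.5],
    [[-0.001,0.003,-0.145],[0,0,0],0.5],
    [[-0.001,0.003,-0.145],[0,0,0],0.5],
    [[-0.001,0.003,-0.145],[0,0,0],0.5],
  ],
)

```text
t: 4.28
tool_pos: [0.4458, 0.1583, 0.0557]
orientation: [2.038, 2.387, 0.003]
force: [-0.3, 1.5, 1.5]
opening: 0.0371
```

```bash
cat > v.py <<'E'
from h import *
import sys
s=robot.read_state();print(s['tool_pos'],s['orientation'],s['opening'],s['force'])
c=cam('scene')
a=c['pixels'][250:410,170:370,::-1];cv2.imwrite('pics/%s.png'%sys.argv[1],cv2.resize(a,None,fx=3.75,fy=3.75,interpolation=2))
E
python3 v.py s3
```

```text
[0.44577328 0.15830921 0.05566195] [2.03818207 2.38740952 0.00333088] 0.03707824491119092 [-0.332889    1.54760294  1.46858938]
```

View pics/s3.png

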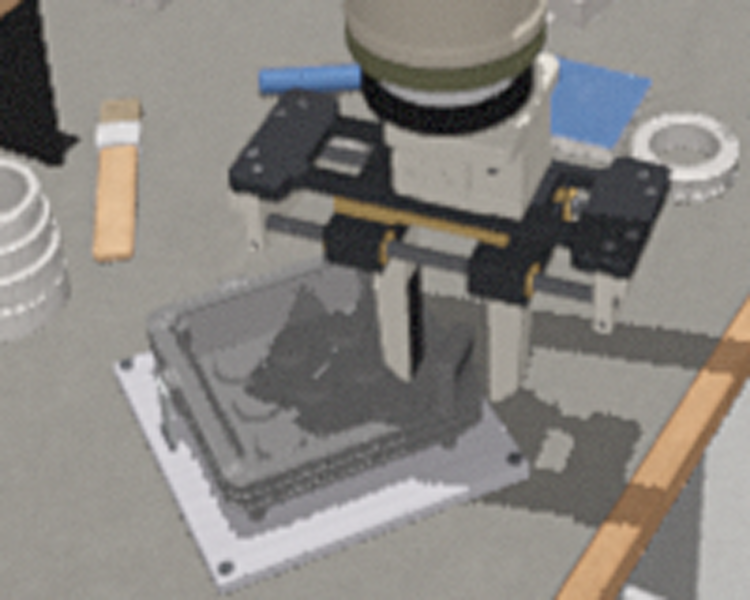

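>>> jog_arm(
  commands=[
    [[-0.001,0,-0.002],[0,0,0],0.68],
    [[-0.001,0,-0.002],[0,0,0],0.68],
    [[-0.001,0,-0.002],[0,0,0],0.68],
    [[-0.001,0,-0.002],[0,0,0],0.68],
    [[-0.001,0,-0.002],[0,0,0],0.68],
  ],
)

```text
t: 4.95
tool_pos: [0.445, 0.1584, 0.0542]
orientation: [2.038, 2.388, 0.003]
force: [-0.5, 0.2, 0.3]
opening: 0.015
```

```bash
python3 v.py s4; python3 - <<'E'
from h import *
c=cam('scene')
a=c['pixels'][300:380,250:350,::-1];cv2.imwrite('pics/s4z.png',cv2.resize(a,None,fx=7.5,fy=7.5,interpolation=2))
E
```

```text
[0.44496412 0.15838417 0.05422254] [2.03810258 2.38775739 0.00291336] 0.014992780526098403 [-0.52665308  0.17890548  0.27739268]
```

View pics/s4z.png

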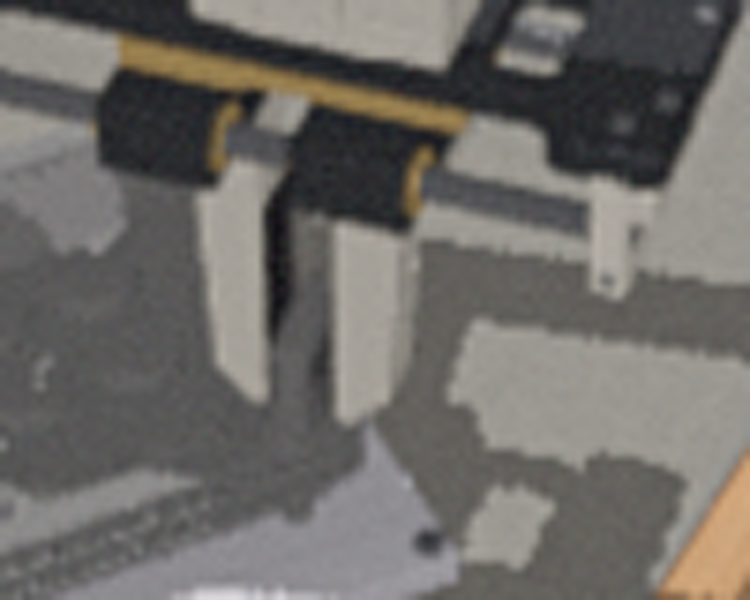

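The lug sits between the pads, roughly centred, with about 2.5 mm free each side and no contact force. I'll close in small steps and watch the force.

>>> jog_arm(
  commands=[
    [[0,0,0],[0,0,0],0.72],
    [[0,0,0],[0,0,0],0.72],
    [[0,0,0],[0,0,0],0.74],
    [[0,0,0],[0,0,0],0.74],
  ],
  newtons=10,
)

```text
t: 5.55
tool_pos: [0.445, 0.1583, 0.0543]
orientation: [2.038, 2.388, 0.003]
force: [0.3, -1.1, 0.1]
opening: 0.012
```

>>> jog_arm(
  commands=[
    [[0,0,0],[0,0,0],0.76],
    [[0,0,0],[0,0,0],0.76],
  ],
)

```text
t: 5.8
tool_pos: [0.4452, 0.1584, 0.0543]
orientation: [2.038, 2.388, 0.003]
force: [0.7, 0.1, -1.5]
opening: 0.0112
```

>>> jog_arm(
  commands=[
    [[0,0,0],[0,0,0],0.79],
    [[0,0,0],[0,0,0],0.79],
    [[0,0,0],[0,0,0],0.85],
    [[0,0,0],[0,0,0],1],
  ],
  newtons=10,
)

```text
t: 6.3
tool_pos: [0.4453, 0.1584, 0.0543]
orientation: [2.038, 2.387, 0.004]
force: [3.8, 0.8, -1.8]
opening: 0.0102
```

>>> jog_arm(
  commands=[
    [[0,0,0],[0,0,0],1],
    [[0,0,0],[0,0,0],1],
    [[0,0,0],[0,0,0],1],
  ],
  newtons=50,
)

```text
t: 6.68
tool_pos: [0.4452, 0.1584, 0.0543]
orientation: [2.038, 2.388, 0.004]
force: [3.0, 1.1, -3.1]
opening: 0.0098
```

```bash
python3 - <<'E'
from h import *
s=robot.read_state();print(s['tool_pos'],s['orientation'],s['opening'],s['force'],s['wrist_torque'],s['q'])
from scipy.spatial.transform import Rotation as Ro
p=np.array(s['tool_pos']);d=np.array([np.cos(np.radians(9.2)),np.sin(np.radians(9.2)),0])
C=np.array([.5185,.170,0]);ax=np.cross([0,0,1],d) # rotates d toward... check sign
piv=C+d*.082+[0,0,.042]
lug=C-d*.075
for th in (1,2,3,5,8,11,15,20,25,28):
    R=Ro.from_rotvec(ax*np.radians(th))
    sh=R.apply(p-piv)+piv-p
    print(th,(sh/.6).round(4),(ax*th/360).round(4),sh[2].round(4))
E
```

```text
[0.44516779 0.15842991 0.05427149] [2.03787356 2.38761095 0.00350257] 0.009839223832486943 [ 3.02885665  1.12059339 -3.12863287] [ 0.09752123 -0.38957647  0.09542903] [ 2.33936509e-01 -7.24828017e-02  2.00712128e+00 -7.92552151e-04
  1.20365210e+00  7.64915025e-02]
1 [0.0004 0.0001 0.0045] [-0.0004  0.0027  0.    ] 0.0027
2 [0.0009 0.0001 0.0091] [-0.0009  0.0055  0.    ] 0.0054
3 [0.0014 0.0002 0.0136] [-0.0013  0.0082  0.    ] 0.0082
5 [0.0027 0.0004 0.0226] [-0.0022  0.0137  0.    ] 0.0136
8 [0.0053 0.0009 0.036 ] [-0.0036  0.0219  0.    ] 0.0216
11 [0.0086 0.0014 0.0493] [-0.0049  0.0302  0.    ] 0.0296
15 [0.014  0.0023 0.0667] [-0.0067  0.0411  0.    ] 0.04
20 [0.0224 0.0036 0.0878] [-0.0089  0.0548  0.    ] 0.0527
25 [0.0326 0.0053 0.1081] [-0.0111  0.0686  0.    ] 0.0649
28 [0.0396 0.0064 0.1199] [-0.0124  0.0768  0.    ] 0.0719
```

Gripped at 9.8 mm. Now I'll peel slowly, turning about the far corner's foot.

>>> jog_arm(
  commands=[
    [[0.0008,0.0001,0.0023],[-0.0002,0.0014,0],1],
    [[0.001,0.0001,0.0045],[-0.0004,0.0027,0],1],
    [[0.0012,0.0001,0.0068],[-0.0007,0.0041,0],1],
    [[0.0014,0.0002,0.0091],[-0.0009,0.0055,0],1],
    [[0.0018,0.0002,0.0136],[-0.0013,0.0082,0],1],
  ],
)

```text
t: 7.3
tool_pos: [0.4459, 0.1585, 0.0624]
orientation: [-2.018, -2.365, 0.06]
force: [-0.1, 1.5, -3.0]
opening: 0.0096
```

```bash
python3 v.py s5; python3 ov.py .5185 .170 9.2 .518 -.365 51 5
```

```text
[0.44588972 0.15853951 0.06235746] [-2.01802659 -2.36451466  0.06002103] 0.009584615666110135 [-0.10828448  1.5406453  -3.04730903]
```

View pics/ov5.png

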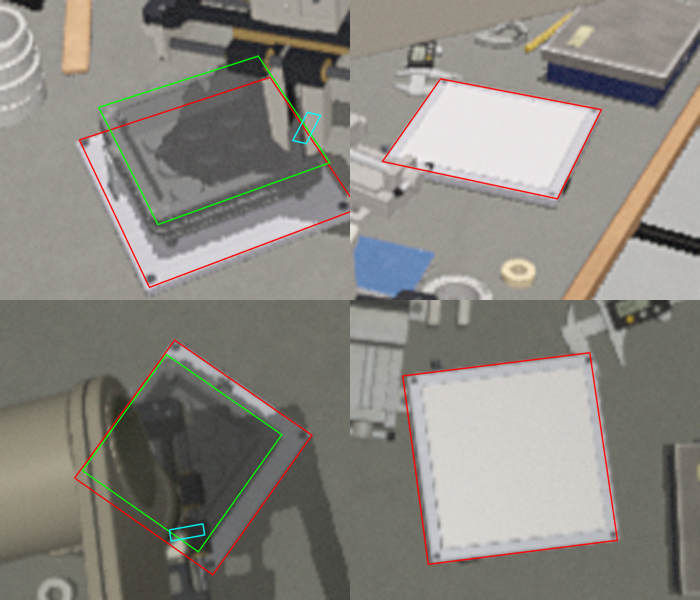

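The stack is unmoved in the overlay, and the pull is only about 3 N. I'll carry on up to 15°.

>>> jog_arm(
  commands=[
    [[0.0006,0.0001,0.0045],[-0.0004,0.0027,0],1],
    [[0.0013,0.0002,0.009],[-0.0009,0.0055,0],1],
    [[0.0026,0.0004,0.0157],[-0.0016,0.0096,0],1],
    [[0.0039,0.0007,0.0224],[-0.0023,0.0137,0],1],
    [[0.0055,0.0009,0.029],[-0.0029,0.0178,0],1],
    [[0.0072,0.0012,0.0357],[-0.0036,0.022,0],1],
    [[0.0098,0.0016,0.0444],[-0.0045,0.0274,0],1],
    [[0.0126,0.0021,0.0531],[-0.0054,0.0329,0],1],
    [[0.0126,0.0021,0.0531],[-0.0054,0.0329,0],1],
  ],
)

```text
t: 8.57
tool_pos: [0.4537, 0.1597, 0.0945]
orientation: [-1.921, -2.25, 0.297]
force: [-4.9, -0.1, 1.7]
opening: 0.0098
```

```bash
python3 v.py s6
```

```text
[0.45367094 0.15974898 0.09448498] [-1.92078701 -2.24994099  0.29742701] 0.009818187947658414 [-4.89091463 -0.07020408  1.6843371 ]
```

View pics/s6.png

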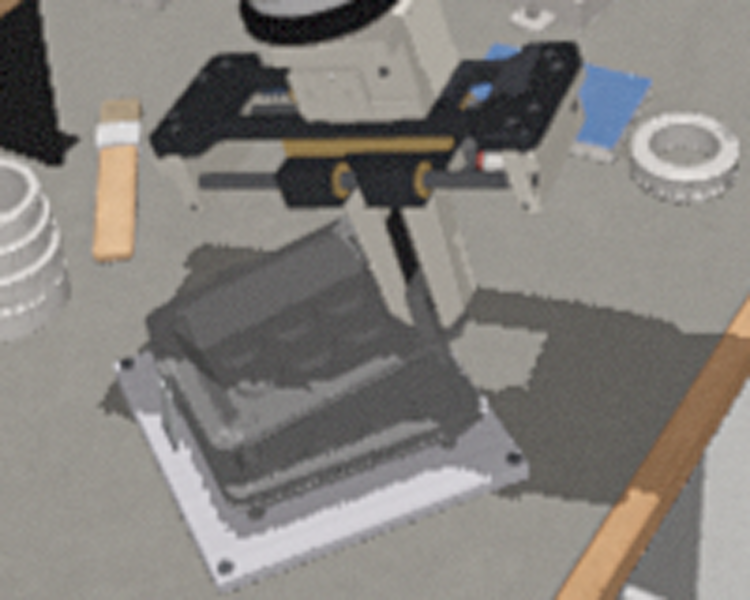

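The tray is tilted about 14° and the carrier is still in place, but I'm pushing about 5 N toward the far corner. I'll ease that off and check.

>>> jog_arm(
  commands=[
    [[-0.0025,-0.0004,0.001],[0,0,0],1],
    [[-0.0025,-0.0004,0.001],[0,0,0],1],
  ],
)

```text
t: 8.88
tool_pos: [0.4527, 0.1594, 0.0953]
orientation: [-1.922, -2.251, 0.296]
force: [0.1, 0.7, 0.2]
opening: 0.0098
```

>>> jog_arm(
  commands=[
    [[0.0012,0.0002,0.007],[-0.0008,0.0046,0],1],
    [[0.0026,0.0004,0.014],[-0.0015,0.0092,0],1],
    [[0.0044,0.0007,0.021],[-0.0022,0.0137,0],1],
    [[0.006,0.001,0.0275],[-0.003,0.0183,0],1],
    [[0.006,0.001,0.0275],[-0.003,0.0183,0],1],
  ],
)

```text
t: 9.5
tool_pos: [0.4568, 0.1601, 0.1117]
orientation: [-1.863, -2.182, 0.418]
force: [-1.0, 0.0, -0.8]
opening: 0.0099
```

>>> jog_arm(
  commands=[
    [[0.0025,0.0004,0.0085],[-0.0009,0.0055,0],1],
    [[0.0055,0.0009,0.017],[-0.0018,0.011,0],1],
    [[0.0082,0.0013,0.025],[-0.0027,0.0165,0],1],
    [[0.0082,0.0013,0.025],[-0.0027,0.0165,0],1],
  ],
)

```text
t: 10.0
tool_pos: [0.462, 0.1609, 0.1265]
orientation: [-1.808, -2.117, 0.523]
force: [0.8, 0.1, -0.0]
opening: 0.0098
```

```bash
python3 v.py s7; python3 -c "
from h import *
from scipy.spatial.transform import Rotation as Ro
s=robot.read_state();M=Ro.from_rotvec(s['orientation']).as_matrix();print(M.round(4),np.degrees(np.arccos(-M[2,2])))"
```

```text
[0.46195744 0.16088009 0.12646753] [-1.80778756 -2.11695101  0.5231459 ] 0.009796429852281848 [ 0.75332145  0.0984247  -0.02080426]
[[-0.1573  0.8754 -0.4571]
 [ 0.9875  0.1381 -0.0754]
 [-0.0028 -0.4633 -0.8862]] 27.598766893678484
```

View pics/s7.png

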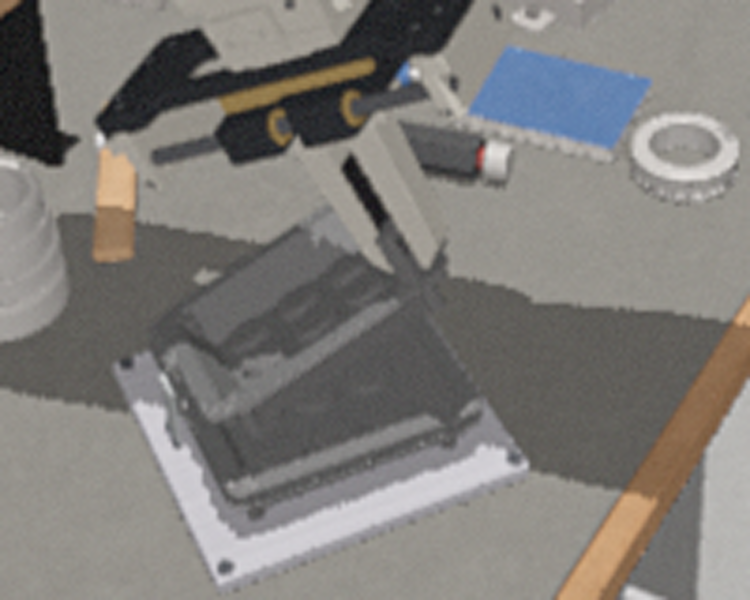

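The tray is tilted about 27° with its far corner still seated, the stack unmoved and the force near 0, so it's free. I'll lift straight up at this tilt.

>>> jog_arm(
  commands=[
    [[0,0,0.01],[0,0,0],1],
    [[0,0,0.025],[0,0,0],1],
    [[0,0,0.05],[0,0,0],1],
    [[0,0,0.08],[0,0,0],1],
    [[0,0,0.12],[0,0,0],1],
    [[0,0,0.16],[0,0,0],1],
    [[0,0,0.2],[0,0,0],1],
    [[0,0,0.2],[0,0,0],1],
  ],
)

```text
t: 11.05
tool_pos: [0.4632, 0.1612, 0.2494]
orientation: [-1.811, -2.121, 0.517]
force: [-0.5, -0.4, -0.4]
opening: 0.0095
```

```bash
python3 ov.py .5185 .170 9.2 .518 -.365 51 8; python3 -c "
from h import *
cam('scene','s8.png')"
```

```text
(no output)
```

View pics/ov8.png

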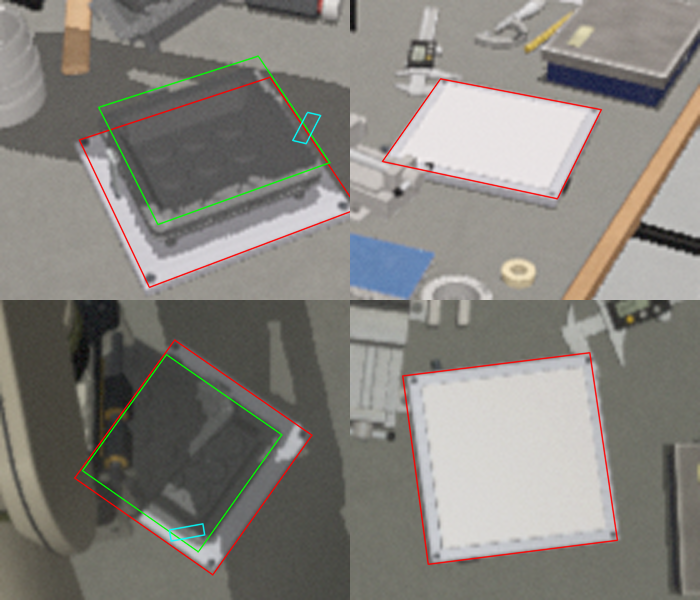

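View pics/s8.png

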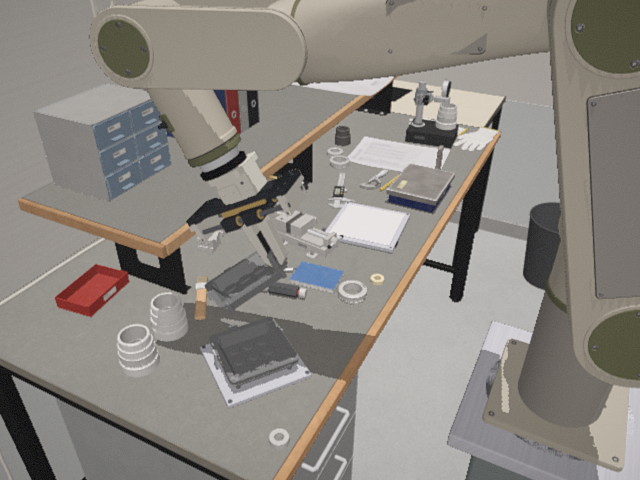

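The tray is free and the stack sits exactly where it was. I'll level the tray next.

```bash
python3 - <<'E'
from h import *
from scipy.spatial.transform import Rotation as Ro
s=robot.read_state();Rc=Ro.from_rotvec(s['orientation']);R0=Ro.from_rotvec([2.03787,2.38761,.0035])
print((R0*Rc.inv()).as_rotvec()/2/np.pi,s['tool_pos'])
E
```

```text
[ 1.25239261e-02 -7.62753856e-02  9.26637892e-05] [0.4615278  0.16082005 0.24575437]
```

>>> jog_arm(
  commands=[
    [[0,-0.02,0],[0.0032,-0.019,0],1],
    [[0,-0.05,0.01],[0.0063,-0.038,0],1],
    [[0,-0.09,0.01],[0.0094,-0.057,0],1],
    [[0,-0.12,0.01],[0.0125,-0.0763,0.0001],1],
    [[0,-0.12,0.01],[0.0125,-0.0763,0.0001],1],
    [[0,-0.12,0.01],[0.0125,-0.0763,0.0001],1],
  ],
)

```text
t: 11.95
tool_pos: [0.4612, 0.089, 0.2513]
orientation: [2.039, 2.388, 0.001]
force: [0.2, -0.5, -0.7]
opening: 0.0098
```

```bash
cat > tgt.py <<'E'
from h import *
from scipy.spatial.transform import Rotation as Ro
s=robot.read_state();Rc=Ro.from_rotvec(s['orientation']);R0=Ro.from_rotvec([2.03787,2.38761,.0035])
Rt=Ro.from_euler('z',-44,degrees=True)*R0
T=np.array([.518,-.365,.181])-.0742*np.array([np.cos(np.radians(35)),-np.sin(np.radians(35)),0])
print((Rt*Rc.inv()).as_rotvec()/2/np.pi,(T-s['tool_pos'])/.6,s['tool_pos'],s['force'],s['opening'])
E
python3 tgt.py; python3 -c "
from h import *
cam('scene','s9.png')"
```

```text
[-9.99901454e-05 -2.96889497e-04 -1.22164559e-01] [-0.00663668 -0.68566617 -0.11711323] [0.46120093 0.08895907 0.25126794] [ 0.16319009 -0.48691356 -0.66020754] 0.00978682660561299
```

View pics/s9.png

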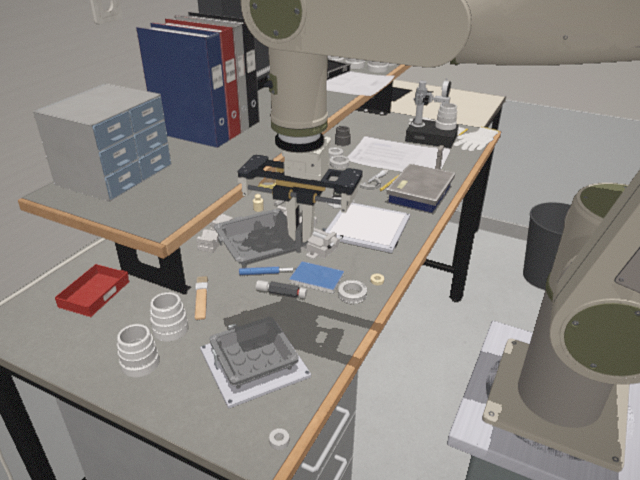

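The tray is held level near (260,235) and the stack is undisturbed at (252,365). Next I'll swing over the plate, then lower.

>>> jog_arm(
  commands=[
    [[0,-0.06,0],[0,0,-0.011],1],
    [[-0.001,-0.14,0],[0,0,-0.025],1],
    [[-0.002,-0.22,0],[0,0,-0.04],1],
    [[-0.003,-0.3,0],[0,0,-0.054],1],
    [[-0.004,-0.38,0],[0,0,-0.068],1],
    [[-0.005,-0.46,0],[0,0,-0.082],1],
    [[-0.006,-0.54,0],[0,0,-0.096],1],
    [[-0.0066,-0.62,0],[0,0,-0.11],1],
    [[-0.0066,-0.67,-0.02],[-0.0001,-0.0003,-0.12],1],
    [[-0.0066,-0.6857,-0.04],[-0.0001,-0.0003,-0.1222],1],
  ],
)

```text
t: 13.25
tool_pos: [0.458, -0.3237, 0.2256]
orientation: [2.787, 1.449, 0.0]
force: [0.7, 0.8, -1.1]
opening: 0.0097
```

```bash
python3 tgt.py
```

```text
[-0.00026971 -0.00032327  0.00025288] [-0.00128603  0.00205212 -0.07437241] [ 0.45799053 -0.3236719   0.22562345] [ 0.66271499  0.84928001 -1.14965532] 0.00972331694870587
```

>>> jog_arm(
  commands=[
    [[-0.0013,0.002,-0.03],[-0.0003,-0.0003,0.0003],1],
    [[-0.0013,0.002,-0.06],[-0.0003,-0.0003,0.0003],1],
    [[-0.0013,0.002,-0.0745],[-0.0003,-0.0003,0.0003],1],
    [[-0.0013,0.002,-0.0745],[-0.0003,-0.0003,0.0003],1],
    [[-0.0013,0.002,-0.0745],[-0.0003,-0.0003,0.0003],1],
  ],
)

```text
t: 13.88
tool_pos: [0.4577, -0.3225, 0.1819]
orientation: [2.782, 1.451, 0.002]
force: [0.3, -0.4, -0.2]
opening: 0.0098
```

```bash
python3 tgt.py; python3 - <<'E'
from h import *
from scipy.spatial.transform import Rotation as Ro
s=robot.read_state();R=Ro.from_rotvec(s['orientation'])*Ro.from_rotvec([2.03787,2.38761,.0035]).inv()
p=np.array(s['tool_pos']);R0d=np.radians(9.2);
def sq(h,z):
    a=R0d-np.pi/4;M=np.array([[np.cos(a),-np.sin(a)],[np.sin(a),np.cos(a)]])
    return [[*(M@np.array(v)*h+[.5185,.170]),z] for v in[(1,1),(1,-1),(-1,-1),(-1,1)]]
g=np.array([.4452,.1584,.0543])
P=R.apply(np.array(sq(.065,.05))-g)+p
print(P.round(4))
for n,o in (('scene',(290,120)),('top',(310,150))):
    c=cam(n);k=5 
    im=cv2.resize(c['pixels'][o[1]:o[1]+120,o[0]:o[0]+150,::-1],None,fx=k,fy=k,interpolation=2)
    cv2.polylines(im,[np.round(((proj(c,P)+.5-o)*k-.5)).astype(int)],True,(0,255,0),1)
    cv2.imwrite('pics/f_%s.png'%n,im)
cam('scene','s10.png')
E
python3 ov.py .5185 .170 9.2 .518 -.365 51 11
```

```text
[ 0.00016996  0.00014869 -0.00012392] [-7.25316626e-04  3.91853300e-05 -1.42616982e-03] [ 0.45765411 -0.32246414  0.1818557 ] [ 0.26097589 -0.40361784 -0.24924581] 0.009846859471390874
[[ 0.594  -0.4174  0.1778]
 [ 0.4661 -0.4405  0.1777]
 [ 0.443  -0.3126  0.1775]
 [ 0.5709 -0.2895  0.1776]]
```

View pics/f_scene.png

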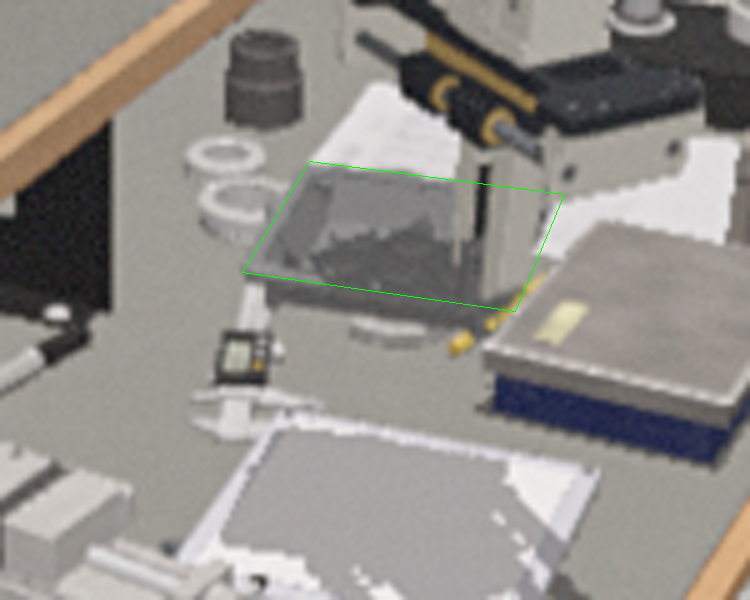

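View pics/f_top.png

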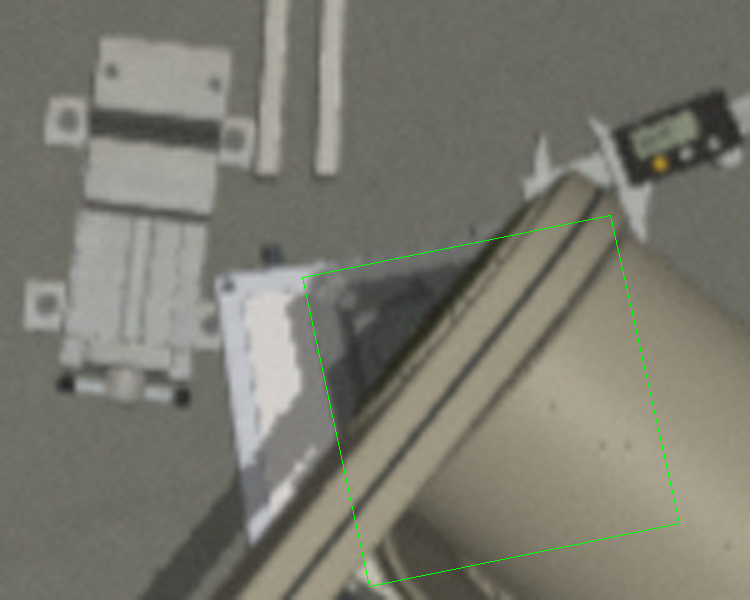

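View pics/ov11.png

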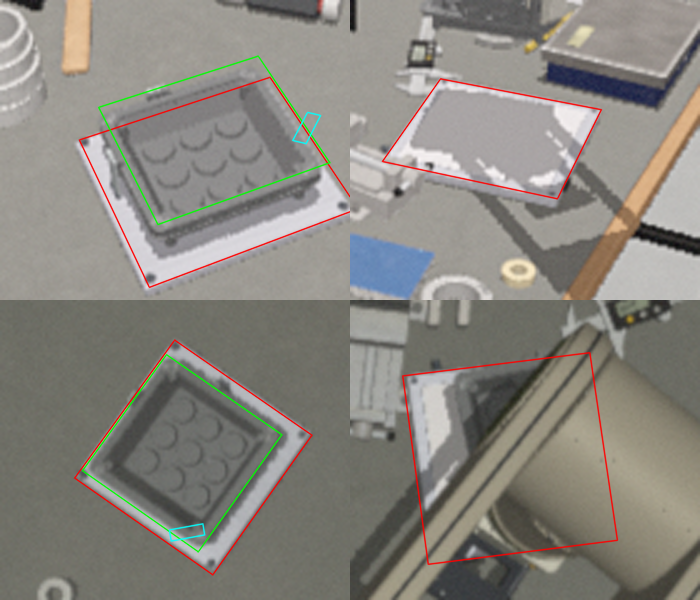

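The tray's predicted outline matches the picture in both views. It's level, centred over the plate, with its middle about 15 cm above it. The stack is unmoved, so I'm handing in.

```bash
python3 -c "
from h import *
s=robot.read_state();print(s['t'],s['tool_pos'],np.abs(s['dq']).max(),s['opening'],s['force']);print(robot.close_job())"
```

```text
14.125 [ 0.4574711  -0.32267294  0.18156868] 0.003382982467563087 0.009931488552463544 [ 0.57249075 -0.65750959 -0.51528585]
the job is handed in; nothing more can be done
None
```

The tray is off the stack and held level over the middle of the light plate. I handed in the job at 14.1 s with the arm still gripping the tray.

**Peel:** I gripped the lug at 50 N and turned the tray up about its far corner to about 27°. I then lifted it clear, levelled it and carried it over. At about 14° of tilt the force toward the far corner reached about 5 N, so I backed off before going on.

**Last checks:**
- **Position:** by arm pose and grasp geometry, the tray's middle is within about 2 mm of the plate's middle and 15 cm above its upper face. Its underside is about 14 cm above.
- **Level:** the arm pose says level within about 0.2°. In the scene view the side away from the lug looks 1–2 pixels low, which could be up to about 1° of sag or just calibration error. The top camera saw only part of the tray because the arm covers it.
- **Stack:** the lower stack fits its starting outline in both cameras, so I saw no lift or shift.
- **Arm:** it was at rest with a steady grip (9.9 mm opening) and under 1 N of force on any axis.

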